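Fit the display deck into a stall crate

ROBOT

A 6-joint arm with a two-finger parallel gripper is mounted at the origin on the work surface. World frame = base frame: x ahead of the robot, y to its left, z up, the work surface at z = 0. Lengths are in m, angles in rad, forces in N, time in s.
With the tool pointing down it reaches from about 0.35 to 0.875 m from the base axis. Payload 15.5 kg.
Tool frame: the origin (TCP) lies on the front face of the gripper's body, between the roots of the fingers; the fingertips stand 73 mm ahead of it and the grasp point (between the pads) lies 54 mm ahead of it; z points along the fingers, y is the direction in which the jaws open and shut (so a half turn about z gives the same grasp; the last joint's range is limited). The gripper opens to 85 mm and grips with 20 to 120 N. Pads are 22 mm wide; open, the fingers measure 114 mm over their backs; the gripper's body (76 mm by 85 mm) begins 54 mm behind the grasp point. The pads swing forward as they close: fully open they stand 13 mm farther back than shut.
Start: joints at [-1.375, 0.494, 1.345, -0, 1.302, -0.096], TCP at [0.179, -0.599, 0.304] pointing down, gripper open.
Joint ranges: [-2.91, 2.91], [-0.82, 2.16], [0.22, 2.67], [-1.22, 4.37], [0.12, 2.79], [-3.08, 3.08]. Speed limits (rad/s): [1.89, 1.89, 2.57, 3.01, 3.01, 3.01].

INTERFACE

Orientations are given as a rotation vector (axis times angle).
In Python, from cell import monitor, imaging, close_job gives the robot as it stands.
- The arm moves only by the tool apply_moves, never from a script. Its argument "plan" is a list that holds one entry, the list of rows, each a list of 7 numbers: the shift along the tool's x, y, z in cm, then the turn, a rotation vector about the tool's x, y, z in degrees, then the opening, from 0 (shut) to 1 (fully open). In form: [[[tx, ty, tz, rx, ry, rz, gripper], ...]]. A call has 1 to 20 rows; each row shifts and turns the commanded pose from where the row before left it, along the tool's axes as they then stand; what a row does not reach is not made up. A row lasts 1/12 s, in which the tool goes at most 41.7 mm and 7.16 degrees, less where a joint would pass 70% of its speed; a pose out of reach is approached as far as the arm can. A call is refused whole if a number of a shift passes 4.17 or a number of a turn 7.16, either way. A call with a gripper value outside its range is refused whole. The fingers move at their own pace and stop on an object; "force" is the grip in N (left out, the last holds). Time passes only in rows, so rows that do not move let the fingers close. It gives the time, the measured TCP pose, the force and the opening at its end, in the units of the state.
- monitor.get_obs(): the state, without advancing time (a new reading comes with each control period).
- imaging.capture(name): name is "scene" or "top" or "wrist"; returns the picture (420x560x3 uint8, red, green, blue); there is no depth.
- imaging.camera_params(name): a dict with "fov_y" (degrees; the focal length in pixels is half the picture's height over the tangent of half this angle, whatever the lens; pixels are square), "cx", "cy" (the principal point, pixels), "world_from_camera" (4x4, takes a point from camera to world coordinates). Camera axes: x right, y up, looking along -z (the intrinsics and any distortion apply to the point x, -y, -z); pixel columns grow to the right and rows downward; lengths in m; the calibration is good to about 2 mm. The wrist camera is an equidistant fisheye: a pixel r from the principal point sees the ray r / f radians off the axis. A picture is of the moment at which its call begins: read the wrist's pose just before it. camera_params takes no time and is no camera call; for the wrist camera it gives the pose at the moment of the call.
- close_job(): hands the job in, once; it reports no verdict.
The state is a dict: "clock": time; "joint_positions": joint angles; "dq": joint speeds; "effort": joint torques, N m; "tcp_pos": TCP position; "tcp_rot": TCP orientation; "contact_force": force on the tool from outside, world axes, zero at the start; "torque": the same for the moment, N m; "finger_gap": finger opening in m.
Only numpy, scipy, OpenCV 4.12 (cv2) and the standard library are available. Lean on these libraries where they do the work, as an engineer would, in place of code of your own. Each camera call takes 0.05 s, during which the arm holds its last target. There are 200 camera calls.

TASK

Fit the plywood deck into the black display crate so that cans can be stood on it. The deck is longer than the mouth of the crate: tilt it, feed one end under the wide lip until it comes up against the stop, lower the other end past the narrow lip, and slide the deck back until it is home against the stop under the narrow lip, lying flat on both ledges. Find both stops by feel with light pressure, never force or drop the deck, let go of it, and leave the cans and the jar where they stand.

Things in the scene. Friction and masses are not known exactly. Their poses are not given: they have to be found in the camera images.
- crate: Black open crate fixed to the table, 172 (x) x 258 (y) x 110 mm high. Origin: on the table under the mouth's centre; x short side, y long side, z up. Mouth clear from x -81 to 81, y -100 to 100 mm; plain long sides, an inward grey lip at each end (top z 110, underside z 102 mm), a ledge below each lip (top z 80 mm). When the deck is home its origin is at y -1.5 to +4.5, z 80 mm.
- wide_lip (a point): Middle of the wide lip's inner top edge, at crate (0, -100, 110) mm. This lip, at the crate's -y end, is 37 mm wide seen from above with the wall, and covers the deep pocket. Only with the deck's end at or near the back of this pocket does its other end clear the narrow lip, by 2 to 8 mm.
- deep_stop: Rigid end stop of the deep pocket: a wooden packer hidden under the wide lip, held by a steel plate outside the -y wall. Origin: at the plate, crate (0, -138.5, 91) mm, axes as the crate's. The packer is fixed at a place that differs from crate to crate and is not measured: its face is at crate y -120 to -126 mm, z 81 to 101 mm. Find it by feel.
- narrow_lip (a point): Middle of the narrow lip's inner top edge, at crate (0, 100, 110) mm. This lip, at the crate's +y end, is 20 mm wide seen from above with the wall, and covers the shallow pocket, which is too shallow to be fed first.
- home_stop: Rigid end stop of the shallow pocket: a wooden packer hidden under the narrow lip, held by a steel plate outside the +y wall. Origin: at the plate, crate (0, 122, 91) mm, axes as the crate's. Its place too differs and is not measured: its face is at crate y +107.5 to +113.5 mm. The deck is home when its end touches it. Find it by feel.
- ledge (a point): Middle of the inner edge of the ledge under the wide lip, on its top face, at crate (0, -85, 80) mm; the ledge runs from here to the packer. The ledge under the narrow lip is at the same height, from crate y 85 mm to its packer.
- deck: Loose plywood deck, 150 (x) x 218 (y) x 8 mm, 0.3 to 0.54 kg, starts flat on the table. Across its middle stands a wooden grip batten 14 mm thick (y), 80 mm long (x), its top 50 mm above the deck's underside. Origin: centre of the underside; x along the batten, y along the length, z up. Both ends are alike: either way round will do.
- can_wide: Bystander: loose gold can, 100 mm diameter, 62 mm high; origin at the centre of its underside.
- can_small: Bystander: loose gold can, 74 mm diameter, 55 mm high; origin at the centre of its underside.
- jar: Bystander: loose amber glass jar, 84 mm diameter, 130 mm high; origin at the centre of its underside.

How it is judged:
By the outcome, as a careful person would: the job done as asked, in the order asked, and still so for the second after the job is handed in, with the robot touching nothing.
It also fails if it takes over 61 s, if anything falls off the work surface, if the arm or the gripper's body presses on something with over 40 N, if the wrist force passes 120 N, or if a joint passes its speed limit or range.

## Working session

There is one attempt and no reset: what is moved stays moved. The work goes in short steps, Python scripts to look and compute and a tool call to move; the robot and the scene stay as the last step left them, time stands still between calls to the robot, and variables do not carry over. Pictures are saved under pics/ and viewed, about 8 in all and at most 12, crops included, and the job is handed in when it is done.

Besides the shell and the picture viewer there is one more tool, called by a JSON object that holds its "op" and its "data". apply_moves: Moves the arm, as the interface text tells. Its arguments: {"type":"object","properties":{"plan":{"type":"array"},"force":{"type":"number"}},"required":["plan"]}

```bash
ls; mkdir -p pics
python3 - <<'E'
from cell import monitor, imaging
import cv2, numpy as np
o=monitor.get_obs()
print(o)
for n in ("scene","top"):
    p=imaging.camera_params(n); print(n,p)
    cv2.imwrite(f"pics/{n}0.png",imaging.capture(n)[:,:,::-1])
E
```

```text
pics
{'clock': 0.0, 'joint_positions': array([-1.37552958e+00,  4.94170649e-01,  1.34614706e+00, -1.63600472e-05,
        1.30250666e+00, -9.55058516e-02]), 'dq': array([ 0.00134302, -0.00080846,  0.00105711,  0.00096214, -0.00118493,
       -0.00195731]), 'effort': array([-1.86323421e-03, -8.82165384e+01, -3.83872175e+01, -2.59379221e-04,
        9.90546512e-03,  5.08516348e-05]), 'tcp_pos': array([ 0.17912343, -0.59848768,  0.3033026 ]), 'tcp_rot': array([-3.10723148e+00, -4.54965829e-01,  1.21163973e-04]), 'contact_force': array([-0.32450425,  0.24968532, -0.32605942]), 'torque': array([-0.04216943, -0.026008  , -0.00207272]), 'finger_gap': 0.08545656958293534}
scene {'fov_y': 49.74728242314808, 'cx': 274.49600411869835, 'cy': 210.3291804708735, 'world_from_camera': array([[ 8.26010026e-01, -3.63951380e-01,  4.30403103e-01,
         1.22090364e+00],
       [ 5.63655199e-01,  5.32669787e-01, -6.31312692e-01,
        -9.69992737e-01],
       [ 5.04396155e-04,  7.64069560e-01,  6.45133671e-01,
         9.88052832e-01],
       [ 0.00000000e+00,  0.00000000e+00,  0.00000000e+00,
         1.00000000e+00]])}
top {'fov_y': 54.79001259984481, 'cx': 277.20908674096074, 'cy': 214.29053792335213, 'world_from_camera': array([[ 0.00932748,  0.99848497, -0.05422873,  0.54928031],
       [-0.99995388,  0.00918952, -0.00279282, -0.0891967 ],
       [-0.00229026,  0.05425228,  0.99852463,  1.0830359 ],
       [ 0.        ,  0.        ,  0.        ,  1.        ]])}
```

View pics/top0.png

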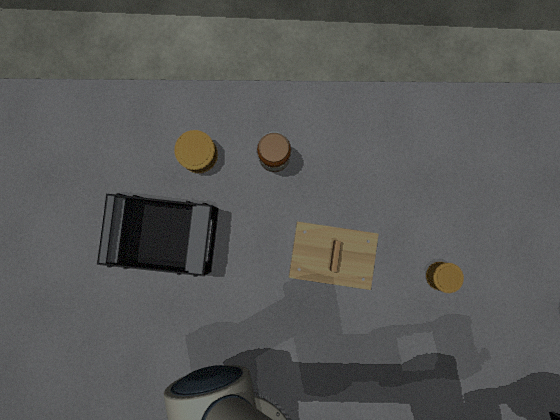

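View pics/scene0.png

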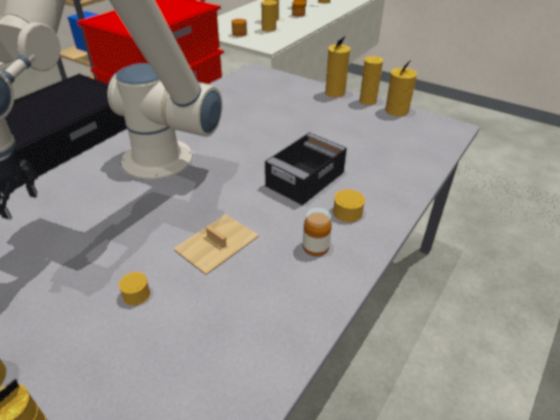

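The top view shows the deck at about (335,256) with its batten, and the crate at (160,235) with the wider lip on the right (col ~200). The cans are at (195,150) and (448,277) and the jar at (274,150). The scene view agrees.

```bash
cat > h.py <<'E'
import numpy as np, cv2
from cell import monitor, imaging
from scipy.spatial.transform import Rotation as R
def rays(p,uv,fish=False):
    uv=np.atleast_2d(np.asarray(uv,float)); f=210/np.tan(np.radians(p['fov_y'])/2)
    d=(uv-[p['cx'],p['cy']])/f
    if fish:
        r=np.linalg.norm(d,axis=1)[:,None]; s=np.sinc(r/np.pi)
        v=np.c_[d*s,np.cos(r)]
    else: v=np.c_[d,np.ones(len(d))]
    v=v*[1,-1,-1]; T=p['world_from_camera']
    return T[:3,3], v@T[:3,:3].T
def plane(p,uv,z,fish=False):
    o,v=rays(p,uv,fish); return o+v*((z-o[2])/v[:,2])[:,None]
def meet(p1,u1,p2,u2,f1=False,f2=False):
    o,a=rays(p1,u1,f1);q,b=rays(p2,u2,f2);a=a[0]/np.linalg.norm(a[0]);b=b[0]/np.linalg.norm(b[0])
    s=np.linalg.lstsq(np.c_[a,-b],q-o,rcond=None)[0]
    A=o+a*s[0];B=q+b*s[1];return (A+B)/2,np.linalg.norm(A-B)
def big(m):
    c,_=cv2.findContours(m.astype(np.uint8),cv2.RETR_EXTERNAL,cv2.CHAIN_APPROX_NONE)
    return max(c,key=cv2.contourArea)
E
python3 - <<'E'
from h import *
im=cv2.imread('pics/top0.png'); p=imaging.camera_params('top')
hsv=cv2.cvtColor(im,cv2.COLOR_BGR2HSV)
m=(hsv[...,1]>70)&(hsv[...,2]>60)
n,l,st,ce=cv2.connectedComponentsWithStats(m.astype(np.uint8))
for i in range(1,n):
    if st[i,4]>300: print(st[i],ce[i].round(1))
k=np.zeros_like(m);k[200:310,270:400]=m[200:310,270:400]
r=cv2.minAreaRect(big(k));b=cv2.boxPoints(r);print(r)
w=plane(p,b,0.008);print(w.round(4), w.mean(0), [np.linalg.norm(w[i]-w[i-1]) for i in range(4)])
e=w[0]-w[1],w[1]-w[2];e=max(e,key=np.linalg.norm);print('long dir',np.degrees(np.arctan2(e[1],e[0])))
crop=im[175:295,80:240]; a=cv2.resize(crop,None,fx=5,fy=5,interpolation=cv2.INTER_CUBIC)
a=(255*(a/255.)**0.6).astype(np.uint8)
cv2.imwrite('pics/crate.png',a)
p=imaging.camera_params('scene')
E
```

```text
[ 174  130   41   42 1275] [194.1 149.6]
[257 133  32  32 765] [272.6 148. ]
[ 289  222   89   68 4575] [333.3 255.3]
[430 262  34  31 749] [447.7 277.5]
((333.4614562988281, 255.3619842529297), (82.61148834228516, 56.9172477722168), 8.365886688232422)
[[ 0.4412 -0.1174  0.008 ]
 [ 0.5898 -0.1382  0.008 ]
 [ 0.5599 -0.3548  0.008 ]
 [ 0.4118 -0.3325  0.008 ]] [ 0.50067752 -0.23571799  0.008     ] [np.float64(0.21708699230365872), np.float64(0.15007842464914264), np.float64(0.2187099423367599), np.float64(0.14978282500084036)]
long dir 82.15517716881473
```

View pics/crate.png

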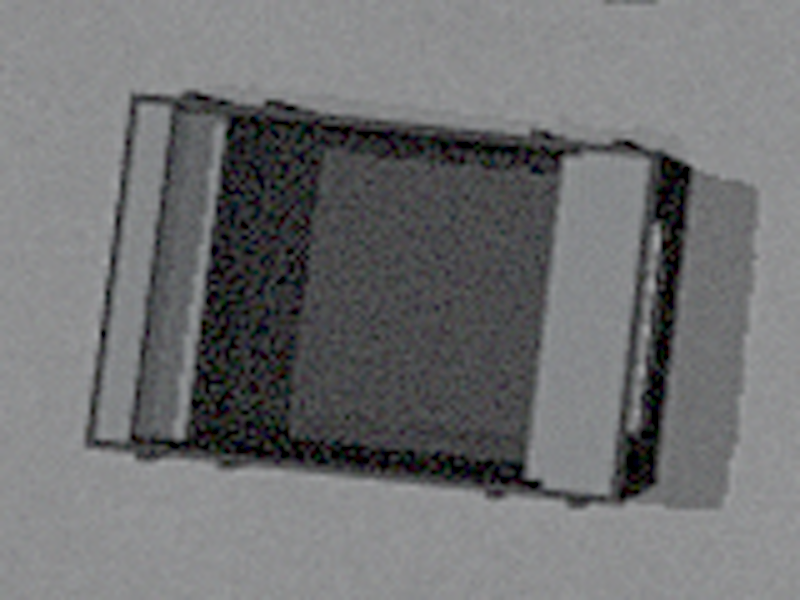

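Crate: narrow lip on the left with outer edge (135,97)-(90,443) in the crop, and wide lip plus ledge on the right with inner edge (558,152)-(526,483). Crate +y therefore points to world +y. I'll work out rough positions, then a first move above the crate.

```bash
cat >> h.py <<'E'
def go(pos,Rt,o=None):
    """tool-frame shift (cm) and turn (deg) from the present pose to the wanted one"""
    o=o or monitor.get_obs(); Rc=R.from_rotvec(o['tcp_rot'])
    d=Rc.inv().apply(np.asarray(pos)-o['tcp_pos'])*100
    t=(Rc.inv()*Rt).as_rotvec(degrees=True); print('shift cm',d.round(2),'turn',t.round(2)); return d,t
def down(yaw): # tool z down, tool y along world direction yaw(deg)
    a=np.radians(yaw); y=np.array([np.cos(a),np.sin(a),0]); z=np.array([0,0,-1.]); return R.from_matrix(np.c_[np.cross(y,z),y,z])
E
python3 - <<'E'
from h import *
p=imaging.camera_params('top')
c=np.array([[135,97],[90,443],[650,158],[618,495]])/5+[80-.4,175-.4]
w=plane(p,c,.11);print(w.round(4))
for a,b in((0,1),(2,3),(0,2),(1,3)): d=w[a]-w[b];print(np.linalg.norm(d),np.degrees(np.arctan2(d[1],d[0])))
C=w.mean(0);print(C)
print(imaging.camera_params('wrist'))
go([.52,.1,.40],down(-97))
go([.52,.16,.40],down(-97))
E
```

```text
[[0.6474 0.3258 0.11  ]
 [0.481  0.342  0.11  ]
 [0.6201 0.0765 0.11  ]
 [0.4587 0.0888 0.11  ]]
0.16713290895678068 -5.5603673905158235
0.1618736874252862 -4.363576587768473
0.2507250390310716 83.76243240828755
0.2540991821670189 84.96529035423937
[0.55182205 0.20827473 0.11      ]
{'fov_y': 65.70646984690485, 'cx': 273.90311640753333, 'cy': 208.49982241581503, 'world_from_camera': array([[ 2.87510078e-01,  9.08978078e-01,  3.01822479e-01,
         2.56482432e-01],
       [-9.57777371e-01,  2.73084922e-01,  8.99284876e-02,
        -5.75244112e-01],
       [-6.80144247e-04, -3.14934087e-01,  9.49113301e-01,
         3.74009930e-01],
       [ 0.00000000e+00,  0.00000000e+00,  0.00000000e+00,
         1.00000000e+00]])}
shift cm [ 52.69 -57.15  -9.59] turn [-6.000e-02  1.000e-02  2.367e+01]
shift cm [ 54.41 -62.9   -9.59] turn [-6.000e-02  1.000e-02  2.367e+01]
```

{"op": "apply_moves", "data": {"plan": [[[0,0,-2.4,0,0,5.9,1],[0,0,-2.4,0,0,5.9,1],[0,0,-2.4,0,0,5.9,1],[0,0,-2.4,0,0,5.9,1],[1.2,-3.8,0,0,0,0,1],[1.2,-3.8,0,0,0,0,1],[1.2,-3.8,0,0,0,0,1],[1.2,-3.8,0,0,0,0,1],[1.2,-3.8,0,0,0,0,1],[1.2,-3.8,0,0,0,0,1],[1.2,-3.8,0,0,0,0,1],[1.2,-3.8,0,0,0,0,1],[1.2,-3.8,0,0,0,0,1],[1.2,-3.8,0,0,0,0,1],[1.2,-3.8,0,0,0,0,1],[1.2,-3.8,0,0,0,0,1],[1.2,-3.8,0,0,0,0,1],[1.2,-3.8,0,0,0,0,1],[1.2,-3.8,0,0,0,0,1],[1.2,-3.8,0,0,0,0,1]]]}}

```text
clock: 1.77
tcp_pos: [0.4434, -0.0163, 0.3999]
tcp_rot: [3.136, -0.19, -0.0]
contact_force: [0.2, -2.4, -0.0]
finger_gap: 0.0852
```

{"op": "apply_moves", "data": {"plan": [[[1.4,-3.8,0,0,0,0,1],[1.4,-3.8,0,0,0,0,1],[1.4,-3.8,0,0,0,0,1],[1.4,-3.8,0,0,0,0,1],[0,0,0,0,0,0,1],[0,0,0,0,0,0,1]]]}}

```text
clock: 2.27
tcp_pos: [0.5175, 0.1274, 0.3991]
tcp_rot: [3.136, -0.185, -0.002]
contact_force: [-1.2, -0.5, -0.4]
finger_gap: 0.0855
```

Run:
```python
from h import *
import pickle
o=monitor.get_obs(); p=imaging.camera_params('wrist'); im=imaging.capture('wrist')[:,:,::-1]
print(o['clock'],o['tcp_pos'],o['joint_positions'],o['dq'].round(3))
cv2.imwrite('pics/w1.png',im); pickle.dump(p,open('w1.pkl','wb'))
cv2.imwrite('pics/w1b.png',(255*(im/255.)**.6).astype(np.uint8))
```

```text
2.2667 [0.51746186 0.12739315 0.39909535] [1.29297947e-01 2.79761779e-01 1.42559144e+00 3.55816342e-05
 1.43750741e+00 1.81815377e+00] [-0.051 -0.03   0.035 -0.006  0.002 -0.022]
```

{"op": "apply_moves", "data": {"plan": [[[0,-3,0,0,0,0,1],[0,-3,0,0,0,0,1],[0,-3,0,0,0,0,1],[0,-3,0,0,0,0,1],[0,0,0,0,0,0,1],[0,0,0,0,0,0,1]]]}}

```text
clock: 2.82
tcp_pos: [0.5315, 0.2446, 0.3997]
tcp_rot: [3.135, -0.189, -0.001]
contact_force: [-0.8, -1.6, -0.4]
finger_gap: 0.0854
```

Run:
```python
from h import *
import pickle
o=monitor.get_obs(); p=imaging.camera_params('wrist'); im=imaging.capture('wrist')[:,:,::-1]
print(o['clock'],o['tcp_pos'],o['joint_positions'],o['dq'].round(3))
cv2.imwrite('pics/w2.png',im); pickle.dump(p,open('w2.pkl','wb'))
a=cv2.imread('pics/w1b.png');b=(255*(im/255.)**.6).astype(np.uint8)
cv2.imwrite('pics/w12.png',np.vstack([a,b])[:, :])
```

```text
2.8167 [0.53145749 0.24461803 0.39967003] [ 3.29395795e-01  3.60034406e-01  1.30289551e+00 -1.69780269e-04
  1.47929753e+00  2.02074633e+00] [-0.033 -0.015  0.019 -0.007 -0.001 -0.013]
```

View pics/w1b.png

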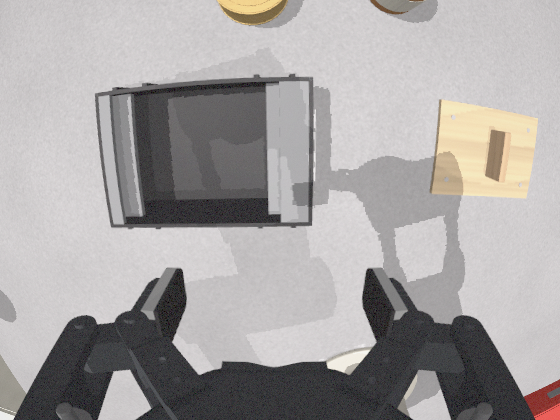

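Wrist view 1 shows the crate with its outer rim corners at about (97,94), (313,78), (312,226), (112,227). The narrow lip is at left and the wide lip (x 270-312) at right with its ledge. The deck and batten are at (488,155). I'll enlarge the crate in both views.

Run:
```python
from h import *
a=cv2.imread('pics/w1.png')[65:240,85:330]
a=cv2.resize((255*(a/255.)**.6).astype(np.uint8),None,fx=3.2,fy=3.2,interpolation=cv2.INTER_CUBIC)
cv2.imwrite('pics/c1.png',a)
b=cv2.imread('pics/w2.png');cv2.imwrite('pics/w2b.png',(255*(b/255.)**.6).astype(np.uint8))
```

```text
(no output)
```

View pics/c1.png

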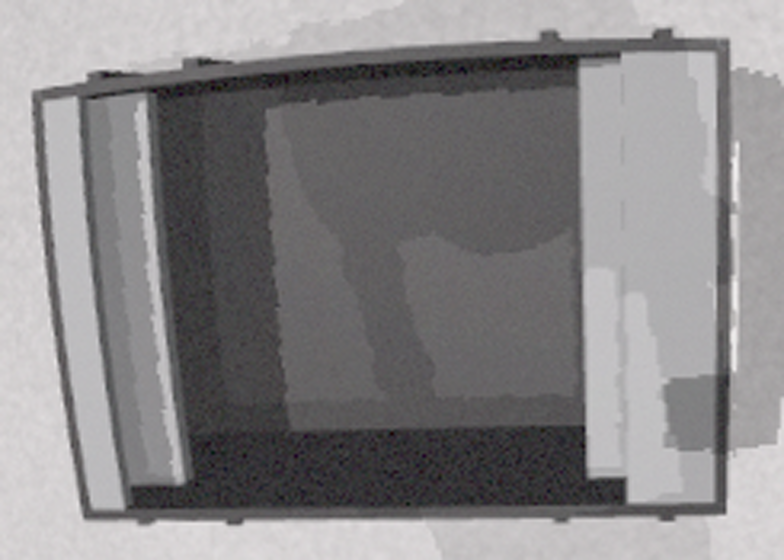

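View pics/w2b.png

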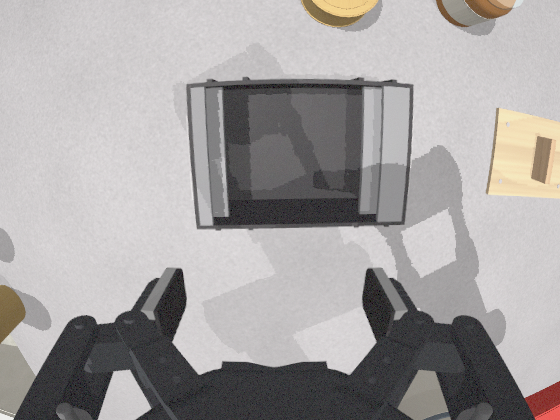

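Crop: wide-lip inner edge (621,55)-(626,503), narrow-lip inner edge (80,95)-(127,508). In view 2 the rim corners are at about (187,86), (413,85), (405,227), (198,229). Now I'll triangulate.

Run:
```python
from h import *
import pickle
P=[pickle.load(open(f'w{i}.pkl','rb')) for i in (1,2)]
s=lambda a:np.array(a,float)/3.2+[85-.34,65-.34]
u1=s([[33,93],[85,517],[727,40],[726,513],[80,95],[127,508],[621,53],[626,503]])
u2=np.array([[187,86],[198,229],[413,85],[405,227],[206,87],[213,225],[382,87],[377,222]],float)
names='NOx+ NOx- WOx+ WOx- NIx+ NIx- WIx+ WIx-'.split()
X=[]
for n,a,b in zip(names,u1,u2):
    x,e=meet(P[0],a,P[1],b,True,True); A=plane(P[0],a,.11,True)[0];B=plane(P[1],b,.11,True)[0]
    print(n,x.round(4),round(e,4),A.round(4)[:2],B.round(4)[:2]); X.append((A+B)/2)
X=np.array(X)
# crate coords of those: least-squares rigid fit
M=np.array([[86,120],[-86,120],[86,-137],[-86,-137],[82,100],[-82,100],[82,-100],[-82,-100]])/1000
for sel in (range(4),range(8),):
    sel=list(sel)
    T,_=R.align_vectors(np.c_[X[sel,:2]-X[sel,:2].mean(0),np.zeros(len(sel))],np.c_[M[sel]-M[sel].mean(0),np.zeros(len(sel))])
    yaw=T.as_euler('zyx',degrees=True)[0]
    c=X[sel,:2].mean(0)-T.apply(np.r_[M[sel].mean(0),0])[:2]; print('yaw',yaw,'origin',c)
    print((X[sel,:2]-(T.apply(np.c_[M[sel],np.zeros(len(sel))])[:,:2]+c)).round(4).tolist())
im=cv2.imread('pics/w1.png');hsv=cv2.cvtColor(im,cv2.COLOR_BGR2HSV);m=np.zeros(im.shape[:2],bool);m[90:210,425:545]=(hsv[90:210,425:545,1]>60)
c=big(m);b=cv2.boxPoints(cv2.minAreaRect(c));print(b)
q=cv2.approxPolyDP(c,6,True)[:,0];print(q);w=plane(P[0],q,.008,True);print(w.round(4),w.mean(0))
```

```text
NOx+ [0.647 0.327 0.112] 0.0017 [0.6481 0.3281] [0.6463 0.3276]
NOx- [0.4799 0.3425 0.114 ] 0.0015 [0.4794 0.3447] [0.4777 0.3439]
WOx+ [0.6225 0.0739 0.1137] 0.0006 [0.623  0.0733] [0.6223 0.0722]
WOx- [0.4535 0.0904 0.1165] 0.0038 [0.4529 0.0896] [0.4485 0.0877]
NIx+ [0.6414 0.3054 0.1143] 0.0009 [0.6424 0.3077] [0.6413 0.3063]
NIx- [0.4806 0.3245 0.1089] 0.0005 [0.4812 0.3238] [0.4807 0.3243]
WIx+ [0.6218 0.1096 0.1055] 0.0013 [0.6221 0.1097] [0.621  0.1113]
WIx- [0.4617 0.1262 0.1122] 0.0009 [0.4613 0.1262] [0.4603 0.1256]
yaw -5.725058601630624 origin [0.55062204 0.21685303]
[[-0.001, 0.0002], [0.0015, -0.0005], [0.0001, 0.0008], [-0.0007, -0.0004]]
yaw -5.768380339479654 origin [0.55096307 0.21685089]
[[-0.0014, 0.0002], [0.0011, -0.0006], [-0.0001, 0.0009], [-0.0009, -0.0005], [-0.0007, -0.0011], [0.0015, -0.0005], [-0.0009, 0.0014], [0.0015, 0.0003]]
[[429.29703 192.71713]
 [439.13602  98.70029]
 [538.5012  109.09897]
 [528.66223 203.11581]]
[[439 100]
 [430 192]
 [525 197]
 [537 118]]
[[ 0.5882 -0.1338  0.008 ]
 [ 0.4433 -0.115   0.008 ]
 [ 0.4126 -0.3313  0.008 ]
 [ 0.5595 -0.3524  0.008 ]] [ 0.5008978  -0.23313697  0.008     ]
```

Crate origin is (0.551, 0.217), yaw -5.75°, with rim heights about 0.112, which agrees. Next, a closer look at the deck from two places.

Run:
```python
from h import *
go([.47,-.18,.32],down(-97.9)); print(monitor.get_obs()['tcp_pos'])
```

```text
shift cm [-0.96 42.81  8.01] turn [0.03 0.02 0.94]
[0.53147525 0.24383298 0.39978969]
```

{"op": "apply_moves", "data": {"plan": [[[-0.1,3.9,0.7,0,0,0.9,1],[-0.1,3.9,0.7,0,0,0,1],[-0.1,3.9,0.7,0,0,0,1],[-0.1,3.9,0.7,0,0,0,1],[-0.1,3.9,0.7,0,0,0,1],[-0.1,3.9,0.7,0,0,0,1],[-0.1,3.9,0.7,0,0,0,1],[-0.1,3.9,0.7,0,0,0,1],[-0.1,3.9,0.7,0,0,0,1],[-0.1,3.9,0.7,0,0,0,1],[0,3.8,0.8,0,0,0,1],[0,0,0,0,0,0,1],[0,0,0,0,0,0,1]]]}}

```text
clock: 3.95
tcp_pos: [0.4623, -0.1806, 0.3217]
tcp_rot: [-3.134, 0.223, 0.001]
contact_force: [0.6, 0.3, 0.1]
finger_gap: 0.0852
```

Run:
```python
from h import *
import pickle
o=monitor.get_obs(); p=imaging.camera_params('wrist'); im=imaging.capture('wrist')[:,:,::-1]
print(o['clock'],o['tcp_pos'],o['dq'].round(3))
cv2.imwrite('pics/d1.png',im); pickle.dump(p,open('d1.pkl','wb'))
```

```text
3.95 [ 0.46229918 -0.1805613   0.32165873] [ 0.064 -0.012  0.001  0.009  0.009  0.026]
```

{"op": "apply_moves", "data": {"plan": [[[0.3,3.2,0,0,0,0,1],[0.3,3.2,0,0,0,0,1],[0.3,3.2,0,0,0,0,1],[0,0,0,0,0,0,1],[0,0,0,0,0,0,1]]]}}

```text
clock: 4.42
tcp_pos: [0.4595, -0.2747, 0.3221]
tcp_rot: [3.134, -0.217, 0.0]
contact_force: [-0.1, 0.2, 0.8]
finger_gap: 0.0852
```

Run:
```python
from h import *
import pickle
o=monitor.get_obs(); p=imaging.camera_params('wrist'); im=imaging.capture('wrist')[:,:,::-1]
print(o['clock'],o['tcp_pos'],o['dq'].round(3))
cv2.imwrite('pics/d2.png',im); pickle.dump(p,open('d2.pkl','wb'))
a=cv2.imread('pics/d1.png');cv2.imwrite('pics/d12.png',np.vstack([a[30:330,:],im[30:330,:]]))
```

```text
4.4167 [ 0.45952093 -0.27470439  0.32210579] [ 0.034 -0.012  0.026  0.006  0.002  0.016]
```

View pics/d12.png

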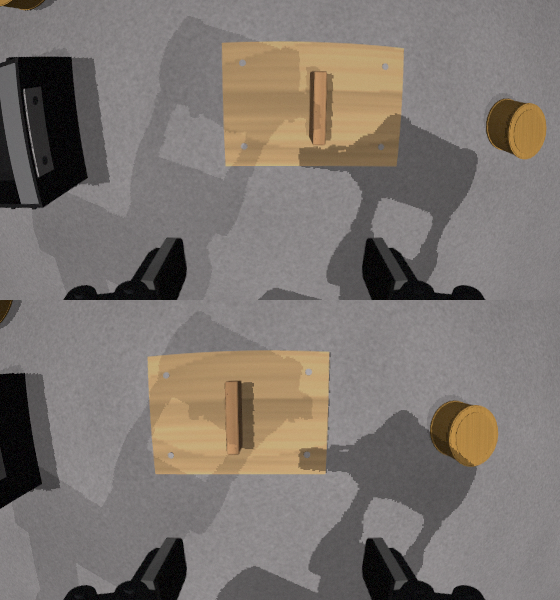

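The view pair shows the deck clear of everything. The batten top runs from about (320,101) to (317,174) in full-frame view 1 and (232,111) to (232,184) in view 2.

Run:
```python
from h import *
import pickle
P=[pickle.load(open(f'd{i}.pkl','rb')) for i in (1,2)]
U1=[[320,101],[317.5,174],[222,72],[404,78],[397,196],[225,196]]
U2=[[232.5,111],[232.8,184],[148,87],[329,81],[327,203],[155,204]]
X=np.array([meet(P[0],a,P[1],b,True,True)[0] for a,b in zip(U1,U2)]);print(X.round(4))
for z,i in ((.05,(0,1)),(.008,(2,3,4,5))):
    A=np.array([(plane(P[0],U1[k],z,True)[0]+plane(P[1],U2[k],z,True)[0])/2 for k in i]);print(A.round(4),A.mean(0).round(4))
    d=A[0]-A[1];print(np.linalg.norm(d),np.degrees(np.arctan2(d[1],d[0])))
go([.501,-.236,.0885],down(-97.8))
```

```text
[[ 0.5392 -0.2412  0.042 ]
 [ 0.46   -0.2288  0.0442]
 [ 0.5891 -0.1377  0.0069]
 [ 0.5591 -0.3531  0.0108]
 [ 0.4087 -0.336   0.0023]
 [ 0.4404 -0.1164  0.0081]]
[[ 0.5392 -0.2411  0.05  ]
 [ 0.4614 -0.229   0.05  ]] [ 0.5003 -0.2351  0.05  ]
0.07879055149909839 -8.860841477399683
[[ 0.5889 -0.138   0.008 ]
 [ 0.5592 -0.3539  0.008 ]
 [ 0.4106 -0.3346  0.008 ]
 [ 0.4404 -0.1163  0.008 ]] [ 0.4998 -0.2357  0.008 ]
0.21791576190276965 82.1728877155038
shift cm [ 3.59 -4.29 23.36] turn [-0.02  0.01 -0.06]
```

{"op": "apply_moves", "data": {"plan": [[[1.2,-1.4,3.3,0,0,0,1],[1.2,-1.4,3.3,0,0,0,1],[1.1,-1.5,3.3,0,0,0,1],[0,0,3.3,0,0,0,1],[0,0,3.3,0,0,0,1],[0,0,3.3,0,0,0,1],[0,0,1.8,0,0,0,1],[0,0,1.2,0,0,0,1],[0,0,0,0,0,0,1],[0,0,0,0,0,0,1]]]}}

```text
clock: 5.3
tcp_pos: [0.5003, -0.2352, 0.0941]
tcp_rot: [-3.134, 0.213, 0.001]
contact_force: [-0.3, 0.5, 0.2]
finger_gap: 0.0852
```

Run:
```python
from h import *
go([.500,-.2355,.088],down(-97.8));o=monitor.get_obs();print(o['tcp_pos'],o['contact_force'])
```

```text
shift cm [-0.03  0.03  0.61] turn [-0.03  0.05  0.03]
[ 0.50034293 -0.23520024  0.0941085 ] [-0.34219467  0.47390453  0.2355804 ]
```

{"op": "apply_moves", "data": {"plan": [[[0,0,0.6,0,0,0,1],[0,0,0,0,0,0,0],[0,0,0,0,0,0,0],[0,0,0,0,0,0,0],[0,0,0,0,0,0,0],[0,0,0,0,0,0,0],[0,0,0,0,0,0,0],[0,0,0,0,0,0,0],[0,0,0,0,0,0,0],[0,0,0,0,0,0,0],[0,0,0,0,0,0,0],[0,0,0,0,0,0,0]]], "force": 60}}

```text
clock: 6.3
tcp_pos: [0.5004, -0.2364, 0.0882]
tcp_rot: [3.134, -0.215, 0.001]
contact_force: [-0.5, 1.4, 6.1]
finger_gap: 0.0136
```

{"op": "apply_moves", "data": {"plan": [[[0,0,-0.5,0,0,0,0],[0,0,-1,0,0,0,0],[0,0,-2,0,0,0,0],[0,0,-3,0,0,0,0],[0,0,-3,0,0,0,0],[0,0,-3,0,0,0,0],[0,0,-3,0,0,0,0],[0,0,-1.5,0,0,0,0],[0,0,0,0,0,0,0],[0,0,0,0,0,0,0]]]}}

```text
clock: 7.13
tcp_pos: [0.5004, -0.2364, 0.2588]
tcp_rot: [3.133, -0.215, 0.002]
contact_force: [0.0, -0.2, -2.6]
finger_gap: 0.0133
```

```bash
cat >> h.py <<'E'
CO=np.array([.551,.2168,0]); CY=84.25; CR=R.from_euler('z',CY-90,degrees=True)
H=.088
def pose(ye,ze,th,x=0):
    """tool pose (crate mm, deg): deck's -y bottom edge at ye,ze, tilt th"""
    Rd=CR*R.from_euler('x',th,degrees=True)
    org=CO+CR.apply([x/1e3,ye/1e3,ze/1e3])+Rd.apply([0,.109,0])
    return org+Rd.apply([0,0,H]), Rd*R.from_euler('x',180,degrees=True)
def where(o=None):
    o=o or monitor.get_obs(); Rd=R.from_rotvec(o['tcp_rot'])*R.from_euler('x',-180,degrees=True)
    L=CR.inv()*Rd; th=L.as_euler('xyz',degrees=True)
    org=CR.inv().apply(o['tcp_pos']-Rd.apply([0,0,H])-CO); a=org-L.apply([0,.109,0]);b=org+L.apply([0,.109,0])
    F=CR.inv().apply(o['contact_force'])
    print('t',round(o['clock'],2),'org',(org*1e3).round(1),'-yend',(a*1e3).round(1),'+yend',(b*1e3).round(1),'tilt/rx,ry,rz',th.round(2),'F crate',F.round(1),'M',CR.inv().apply(o['torque']).round(2),'gap',o['finger_gap'].round(4))
E
python3 - <<'E'
from h import *
where()
for a in ((-90,130,0),(-90,130,14)): go(*pose(*a))
E
```

```text
Traceback (most recent call last):
  File "h.py", line 41, in where
    print('t',round(o['clock'],2),'org',(org*1e3).round(1),'-yend',(a*1e3).round(1),'+yend',(b*1e3).round(1),'tilt/rx,ry,rz',th.round(2),'F crate',F.round(1),'M',CR.inv().apply(o['torque']).round(2),'gap',o['finger_gap'].round(4))
                                                                                                                                                                                                             ^^^^^^^^^^^^^^^^^^^^^
AttributeError: 'float' object has no attribute 'round'
```

```bash
sed -i "s/o\['finger_gap'\].round(4)/round(o['finger_gap'],4)/" h.py
python3 - <<'E'
from h import *
where()
for a in ((-90,150,0),(-90,130,14)): go(*pose(*a))
E
```

```text
t 7.13 org [  -4.9 -456.1  170.8] -yend [  -8.8 -565.   170.9] +yend [  -0.9 -347.1  170.7] tilt/rx,ry,rz [-0.04 -0.09 -2.09] F crate [ 0.1 -0.2 -2.6] M [-0.01  0.02 -0.03] gap 0.0133
shift cm [ -1.24 -47.49   2.05] turn [ 0.04 -0.09 -2.09]
shift cm [ -1.15 -45.04   1.67] turn [14.04 -0.34 -2.07]
```

{"op": "apply_moves", "data": {"plan": [[[0,-1,0,0,-0.1,-2.1,0],[0.1,-2.5,0,0,0,0,0],[0.1,-3.5,0,0,0,0,0],[0.1,-3.8,0,0,0,0,0],[0.1,-3.8,0,0,0,0,0],[0.1,-3.8,0,0,0,0,0],[0,-3.8,0,0,0,0,0],[0,-3.8,0,0,0,0,0],[0,-3.8,0,0,0,0,0],[0,-3.8,0,0,0,0,0],[0,-3.8,0,0,0,0,0],[0,-3.8,0,0,0,0,0],[0,-3.2,0,0,0,0,0],[0,-1.5,0,0,0,0,0],[0,0,0,4.7,0,0,0],[0,0,0,4.7,0,0,0],[0,0,0,4.6,0,0,0],[0,0,0,0,0,0,0],[0,0,0,0,0,0,0]]]}}

```text
clock: 8.72
tcp_pos: [0.551, 0.2188, 0.2568]
tcp_rot: [-2.897, 0.147, -0.012]
contact_force: [-0.0, -0.4, -3.7]
finger_gap: 0.0129
```

Run:
```python
from h import *
where()
for a in ((-90,120,14),(-90,85,14)): go(*pose(*a))
cv2.imwrite('pics/s1.png',imaging.capture('scene')[80:260,200:420,::-1].repeat(3,0).repeat(3,1))
```

```text
t 8.72 org [ -0.6  23.  171.3] -yend [ -0.7 -82.8 145.3] +yend [ -0.4 128.8 197.4] tilt/rx,ry,rz [13.83  0.24 -0.04] F crate [ 0.  -0.4 -3.7] M [-0.26  0.02  0.06] gap 0.0129
shift cm [0.03 1.33 2.25] turn [ 0.17  0.22 -0.1 ]
shift cm [0.05 2.16 5.65] turn [ 0.17  0.22 -0.1 ]
```

View pics/s1.png

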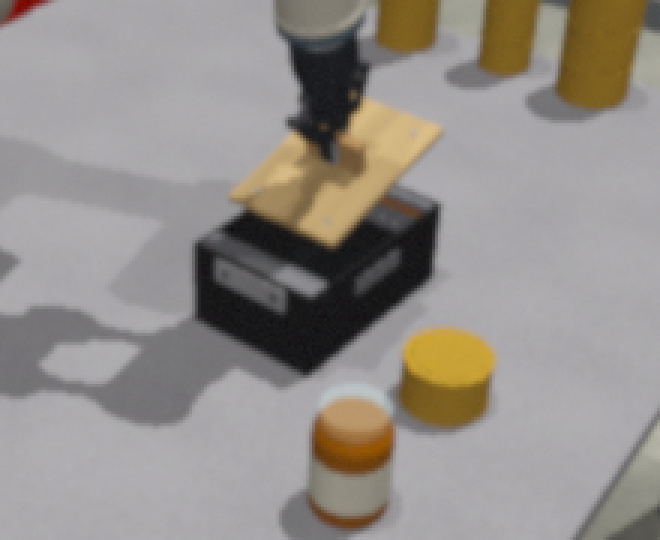

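The deck is held tilted over the mouth with its low end toward the wide lip, as intended. Descending.

{"op": "apply_moves", "data": {"plan": [[[0,0.5,1.2,0,0.2,-0.1,0],[0,0.5,1.2,0,0,0,0],[0,0.5,1.2,0,0,0,0],[0,0.4,0.9,0,0,0,0],[0,0.2,0.5,0,0,0,0],[0,0.1,0.3,0,0,0,0],[0,0,0.2,0,0,0,0],[0,0,0,0,0,0,0],[0,0,0,0,0,0,0]]]}}

```text
clock: 9.52
tcp_pos: [0.5511, 0.2119, 0.1996]
tcp_rot: [-2.894, 0.143, -0.022]
contact_force: [0.5, -0.3, -3.3]
finger_gap: 0.0134
```

Run:
```python
from h import *
where()
for a in ((-90,84,14),(-116,84,14),): go(*pose(*a))
```

```text
t 9.52 org [  0.8  16.4 114.2] -yend [  1.  -89.3  87.9] +yend [  0.6 122.2 140.6] tilt/rx,ry,rz [14.   -0.16  0.07] F crate [ 0.6 -0.3 -3.3] M [-0.27  0.05  0.03] gap 0.0134
shift cm [-0.06  0.16  0.36] turn [-0.   -0.13  0.11]
shift cm [-0.07  2.68 -0.27] turn [-0.   -0.13  0.11]
```

{"op": "apply_moves", "data": {"plan": [[[0,0.4,0.1,0,0,0,0],[0,0.4,0.1,0,0,0,0],[0,0.4,0.05,0,0,0,0],[0,0.4,-0.1,0,0,0,0],[0,0.3,-0.1,0,0,0,0],[0,0.2,0,0,0,0,0],[0,0,0,0,0,0,0]]]}}

```text
clock: 10.1
tcp_pos: [0.5489, 0.1911, 0.1936]
tcp_rot: [-2.894, 0.144, -0.021]
contact_force: [0.1, -0.1, -2.1]
finger_gap: 0.0132
```

Run:
```python
from h import *
where()
for a in ((-114,84,14),(-126,84,14),): go(*pose(*a))
```

```text
t 10.1 org [  0.7  -4.5 108.3] -yend [   0.8 -110.3   81.9] +yend [  0.6 101.3 134.6] tilt/rx,ry,rz [14.   -0.12  0.03] F crate [ 0.1 -0.1 -2.1] M [-0.15 -0.    0.01] gap 0.0132
shift cm [-0.05  0.31 -0.29] turn [-0.   -0.11  0.06]
shift cm [-0.05  1.48 -0.59] turn [-0.   -0.11  0.06]
```

{"op": "apply_moves", "data": {"plan": [[[0,0.05,-0.2,0,0,0,0],[0,0.2,-0.09,0,0,0,0],[0,0.2,-0.05,0,0,0,0],[0,0.1,-0.03,0,0,0,0],[0,0.1,-0.02,0,0,0,0],[0,0,0,0,0,0,0]]]}}

```text
clock: 10.6
tcp_pos: [0.5482, 0.1842, 0.1958]
tcp_rot: [-2.894, 0.144, -0.021]
contact_force: [-0.3, 0.0, -2.7]
finger_gap: 0.0134
```

Run:
```python
from h import *
where()
```

```text
t 10.6 org [  0.6 -11.4 110.4] -yend [   0.7 -117.2   84.1] +yend [  0.4  94.3 136.8] tilt/rx,ry,rz [14.   -0.12  0.05] F crate [-0.3  0.  -2.7] M [-0.19  0.03  0.01] gap 0.0134
```

{"op": "apply_moves", "data": {"plan": [[[0,0.05,-0.01,0,0,0,0],[0,0.05,-0.01,0,0,0,0],[0,0.05,-0.01,0,0,0,0],[0,0.05,-0.01,0,0,0,0],[0,0,0,0,0,0,0],[0,0,0,0,0,0,0]]]}}

```text
clock: 11.1
tcp_pos: [0.548, 0.1824, 0.1957]
tcp_rot: [-2.894, 0.143, -0.021]
contact_force: [-0.3, 0.7, -3.4]
finger_gap: 0.0135
```

{"op": "apply_moves", "data": {"plan": [[[0,0.05,-0.01,0,0,0,0],[0,0.05,-0.01,0,0,0,0],[0,0.05,-0.02,0,0,0,0],[0,0,0,0,0,0,0],[0,0,0,0,0,0,0]]]}}

```text
clock: 11.52
tcp_pos: [0.548, 0.1817, 0.1962]
tcp_rot: [-2.892, 0.144, -0.021]
contact_force: [0.2, 9.5, 0.6]
finger_gap: 0.0133
```

Contact with the deep stop: +9.5 N with 0.7 mm moved of 1.5 mm commanded. I'll back off slightly and work out the lowering arc about that end.

Run:
```python
from h import *
o=monitor.get_obs();where(o)
L=(CR.inv()*R.from_rotvec(o['tcp_rot'])*R.from_euler('x',-180,degrees=True))
# relative rows along path
th0=14;lead=-121.6
prev=None
for k,th in enumerate([14,12,10,8,6,4,2,1,0]):
    ze=84-(14-th)/14*2.5
    ye=lead+8*np.sin(np.radians(th))
    P=pose(ye,ze,th)
    if prev:
        d=prev[1].inv().apply(P[0]-prev[0])*100; print(th,d.round(3),(prev[1].inv()*P[1]).as_rotvec(degrees=True).round(2), '+y end bottom',ye+218*np.cos(np.radians(th)),ze+218*np.sin(np.radians(th)))
    prev=P
```

```text
t 11.52 org [  0.7 -13.8 110.8] -yend [   0.9 -119.5   84.3] +yend [  0.6  91.9 137.4] tilt/rx,ry,rz [14.1  -0.14  0.05] F crate [-0.8  9.4  0.6] M [1.72 0.19 0.04] gap 0.0133
12 [-0.    -0.265  0.414] [-2.  0.  0.] +y end bottom 93.29947048651172 128.96760574112866
10 [ 0.    -0.266  0.415] [-2.  0.  0.] +y end bottom 94.4772755779968 121.1410170171051
8 [-0.    -0.267  0.416] [-2.  0.  0.] +y end bottom 95.39182379334287 113.2683074378657
6 [-0.    -0.268  0.417] [-2.  0. -0.] +y end bottom 96.04200089642482 105.35863356377703
4 [ 0.    -0.269  0.418] [-2. -0. -0.] +y end bottom 96.42701474659466 97.42119699050502
2 [-0.    -0.27   0.419] [-2.  0.  0.] +y end bottom 96.5463962637829 89.46523313828807
1 [-0.    -0.137  0.209] [-1. -0.  0.] +y end bottom 96.50641679559159 85.48319603189924
0 [ 0.    -0.138  0.209] [-1.  0.  0.] +y end bottom 96.4 81.5
```

{"op": "apply_moves", "data": {"plan": [[[0,-0.06,0,0,0,0,0],[0,-0.133,0.207,-1,0,0,0],[0,-0.133,0.207,-1,0,0,0],[0,-0.133,0.207,-1,0,0,0],[0,-0.133,0.207,-1,0,0,0],[0,-0.133,0.208,-1,0,0,0],[0,-0.133,0.208,-1,0,0,0],[0,0,0,0,0,0,0],[0,0,0,0,0,0,0]]]}}

```text
clock: 12.27
tcp_pos: [0.5492, 0.1924, 0.1855]
tcp_rot: [-2.998, 0.148, -0.015]
contact_force: [1.3, 6.8, 0.3]
finger_gap: 0.0137
```

Run:
```python
from h import *
where()
```

```text
t 12.27 org [  0.9 -12.1  98.4] -yend [   1.1 -120.1   83.2] +yend [  0.7  95.8 113.6] tilt/rx,ry,rz [ 8.02 -0.17  0.08] F crate [0.6 6.9 0.3] M [ 1.01  0.01 -0.08] gap 0.0137
```

{"op": "apply_moves", "data": {"plan": [[[0,-0.03,0,0,0,0,0],[0,-0.134,0.208,-1,0,0,0],[0,-0.134,0.208,-1,0,0,0],[0,-0.134,0.208,-1,0,0,0],[0,0,0,0,0,0,0],[0,0,0,0,0,0,0]]]}}

```text
clock: 12.77
tcp_pos: [0.5497, 0.1972, 0.1798]
tcp_rot: [-3.05, 0.151, -0.011]
contact_force: [2.5, 6.9, -0.8]
finger_gap: 0.0131
```

Run:
```python
from h import *
where()
cv2.imwrite('pics/s2.png',imaging.capture('scene')[120:220,240:380,::-1].repeat(5,0).repeat(5,1))
```

```text
t 12.77 org [  0.9 -11.9  92.2] -yend [   1.1 -120.5   82.6] +yend [  0.8  96.7 101.7] tilt/rx,ry,rz [ 5.02 -0.17  0.09] F crate [ 1.8  7.1 -0.8] M [ 1.09 -0.07 -0.03] gap 0.0131
```

{"op": "apply_moves", "data": {"plan": [[[0,-0.02,0,0,0,0,0],[0,-0.134,0.209,-1,0,0,0],[0,-0.134,0.209,-1,0,0,0],[0,0,0,0,0,0,0],[0,0,0,0,0,0,0]]]}}

```text
clock: 13.23
tcp_pos: [0.5501, 0.2003, 0.1759]
tcp_rot: [-3.085, 0.153, -0.009]
contact_force: [1.2, 6.8, -0.7]
finger_gap: 0.0134
```

Run:
```python
from h import *
where()
```

```text
t 13.23 org [  1.  -11.9  88. ] -yend [   1.1 -120.7   82.2] +yend [ 0.8 97.  93.8] tilt/rx,ry,rz [ 3.04 -0.17  0.07] F crate [ 0.5  6.9 -0.7] M [ 1.01 -0.11 -0.07] gap 0.0134
```

{"op": "apply_moves", "data": {"plan": [[[0,-0.135,0.209,-1,0,0,0],[0,-0.136,0.209,-1,0,0,0],[0,-0.137,0.209,-1,0,0,0],[0,0,0,0,0,0,0],[0,0,0,0,0,0,0]]]}}

```text
clock: 13.65
tcp_pos: [0.5506, 0.2046, 0.1697]
tcp_rot: [-3.137, 0.156, -0.005]
contact_force: [2.0, 7.0, -0.6]
finger_gap: 0.0136
```

Run:
```python
from h import *
where()
cv2.imwrite('pics/s3.png',imaging.capture('scene')[110:220,240:380,::-1].repeat(5,0).repeat(5,1))
```

```text
t 13.65 org [  1.  -12.1  81.7] -yend [   1.2 -121.1   81.7] +yend [ 0.9 96.9 81.8] tilt/rx,ry,rz [ 0.04 -0.17  0.07] F crate [ 1.3  7.1 -0.6] M [ 1.15 -0.04 -0.05] gap 0.0136
```

View pics/s3.png

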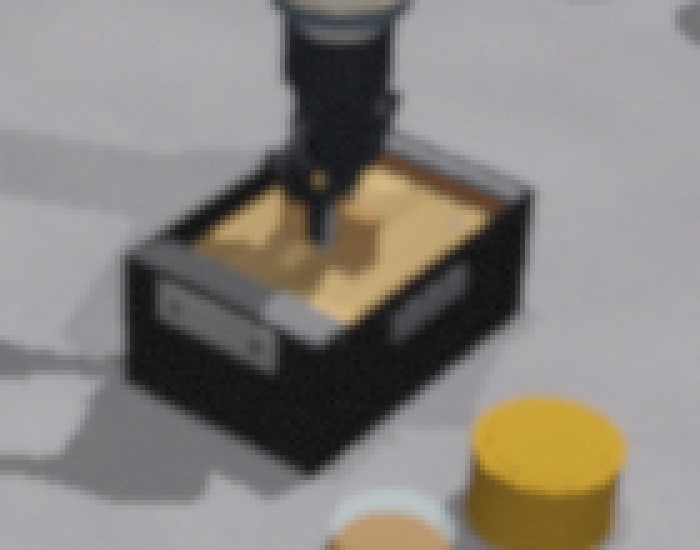

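The deck is flat inside the crate with both ends under the lips and light contact at the deep stop. Sliding back toward the home stop.

{"op": "apply_moves", "data": {"plan": [[[0,-0.1,0,0,0,0,0],[0,-0.2,0,0,0,0,0],[0,-0.2,0,0,0,0,0],[0,-0.2,0,0,0,0,0],[0,-0.1,0,0,0,0,0],[0,-0.1,0,0,0,0,0],[0,0,0,0,0,0,0],[0,0,0,0,0,0,0]]]}}

```text
clock: 14.37
tcp_pos: [0.5511, 0.2131, 0.1696]
tcp_rot: [3.138, -0.156, 0.003]
contact_force: [0.2, -0.1, -3.5]
finger_gap: 0.0136
```

Run:
```python
from h import *
where()
```

```text
t 14.37 org [ 0.6 -3.7 81.6] -yend [   0.7 -112.7   81.6] +yend [  0.5 105.3  81.6] tilt/rx,ry,rz [-0.   -0.12  0.07] F crate [ 0.2 -0.1 -3.5] M [-0.02  0.03  0.01] gap 0.0136
```

{"op": "apply_moves", "data": {"plan": [[[0,-0.05,0,0,0,0,0],[0,-0.05,0,0,0,0,0],[0,-0.05,0,0,0,0,0],[0,-0.05,0,0,0,0,0],[0,0,0,0,0,0,0],[0,0,0,0,0,0,0]]]}}

```text
clock: 14.87
tcp_pos: [0.5513, 0.2151, 0.1696]
tcp_rot: [3.138, -0.156, 0.003]
contact_force: [0.5, 0.3, -3.6]
finger_gap: 0.0131
```

{"op": "apply_moves", "data": {"plan": [[[0,-0.05,0,0,0,0,0],[0,-0.05,0,0,0,0,0],[0,-0.05,0,0,0,0,0],[0,0,0,0,0,0,0],[0,0,0,0,0,0,0]]]}}

```text
clock: 15.28
tcp_pos: [0.5514, 0.2166, 0.1696]
tcp_rot: [3.138, -0.156, 0.003]
contact_force: [0.1, -0.5, -2.4]
finger_gap: 0.0136
```

{"op": "apply_moves", "data": {"plan": [[[0,-0.05,0,0,0,0,0],[0,-0.05,0,0,0,0,0],[0,-0.05,0,0,0,0,0],[0,0,0,0,0,0,0],[0,0,0,0,0,0,0]]]}}

```text
clock: 15.7
tcp_pos: [0.5516, 0.2181, 0.1696]
tcp_rot: [3.138, -0.156, 0.003]
contact_force: [-0.2, 0.4, -3.7]
finger_gap: 0.0133
```

{"op": "apply_moves", "data": {"plan": [[[0,-0.05,0,0,0,0,0],[0,-0.05,0,0,0,0,0],[0,-0.05,0,0,0,0,0],[0,0,0,0,0,0,0],[0,0,0,0,0,0,0]]]}}

```text
clock: 16.12
tcp_pos: [0.5517, 0.2195, 0.1696]
tcp_rot: [3.138, -0.156, 0.003]
contact_force: [-1.2, 0.4, -4.1]
finger_gap: 0.0131
```

{"op": "apply_moves", "data": {"plan": [[[0,-0.05,0,0,0,0,0],[0,-0.05,0,0,0,0,0],[0,-0.05,0,0,0,0,0],[0,0,0,0,0,0,0],[0,0,0,0,0,0,0]]]}}

```text
clock: 16.53
tcp_pos: [0.5517, 0.2203, 0.1696]
tcp_rot: [3.136, -0.156, 0.003]
contact_force: [0.3, -7.8, -0.2]
finger_gap: 0.0135
```

Home stop felt at -7.8 N (deck origin about y +3.5). I'll ease off to a light touch and lower onto the ledges.

{"op": "apply_moves", "data": {"plan": [[[0,0.04,0,0,0,0,0],[0,0,0.03,0,0,0,0],[0,0,0.03,0,0,0,0],[0,0,0.03,0,0,0,0],[0,0,0,0,0,0,0],[0,0,0,0,0,0,0]]]}}

```text
clock: 17.03
tcp_pos: [0.5517, 0.2202, 0.1687]
tcp_rot: [3.137, -0.156, 0.003]
contact_force: [-1.8, -7.0, -1.7]
finger_gap: 0.0139
```

Run:
```python
from h import *
where()
```

```text
t 17.03 org [ 0.5  3.4 80.7] -yend [   0.6 -105.6   80.7] +yend [  0.4 112.4  80.6] tilt/rx,ry,rz [-0.04 -0.1   0.06] F crate [-1.1 -7.1 -1.7] M [-0.85  0.06 -0.  ] gap 0.0139
```

{"op": "apply_moves", "data": {"plan": [[[0,0.02,0.03,0,0,0,0],[0,0,0.03,0,0,0,0],[0,0,0.03,0,0,0,0],[0,0,0,0,0,0,0],[0,0,0,0,0,0,0]]]}}

```text
clock: 17.45
tcp_pos: [0.5518, 0.2202, 0.1682]
tcp_rot: [3.137, -0.156, 0.003]
contact_force: [-2.6, -6.2, 7.3]
finger_gap: 0.0133
```

Run:
```python
from h import *
where()
```

```text
t 17.45 org [ 0.6  3.4 80.2] -yend [   0.7 -105.6   80.3] +yend [  0.5 112.4  80.2] tilt/rx,ry,rz [-0.01 -0.13  0.06] F crate [-1.9 -6.4  7.3] M [-0.89  0.47 -0.  ] gap 0.0133
```

{"op": "apply_moves", "data": {"plan": [[[0,0,-0.04,0,0,0,0],[0,0,0,0,0,0,0],[0,0,0,0,0,0,0.1],[0,0,0,0,0,0,0.3],[0,0,0,0,0,0,0.6],[0,0,0,0,0,0,0.6],[0,0,0,0,0,0,0.6],[0,0,0,0,0,0,0.6],[0,0,0,0,0,0,0.6],[0,0,0,0,0,0,0.6]]], "force": 30}}

```text
clock: 18.28
tcp_pos: [0.5518, 0.2205, 0.1682]
tcp_rot: [3.138, -0.156, 0.003]
contact_force: [0.8, -0.7, 0.2]
finger_gap: 0.0511
```

Released with no force left on the tool. Now retreating straight up.

{"op": "apply_moves", "data": {"plan": [[[0,0,-0.5,0,0,0,0.6],[0,0,-1,0,0,0,0.6],[0,0,-2,0,0,0,0.6],[0,0,-3,0,0,0,0.6],[0,0,-3,0,0,0,0.6],[0,0,-3,0,0,0,0.6],[0,0,-3,0,0,0,0.6],[0,0,-3,0,0,0,0.6],[-1,0,-3,0,0,0,0.6],[-2,0,-2,0,0,0,0.6],[-2,0,0,0,0,0,0.6],[0,0,0,0,0,0,0.6],[0,0,0,0,0,0,0.6],[0,0,0,0,0,0,0.6]]]}}

```text
clock: 19.45
tcp_pos: [0.5018, 0.2254, 0.4034]
tcp_rot: [3.138, -0.156, 0.004]
contact_force: [-0.2, -0.3, 0.2]
finger_gap: 0.0513
```

Run:
```python
from h import *
import pickle
o=monitor.get_obs(); p=imaging.camera_params('wrist'); im=imaging.capture('wrist')[:,:,::-1]
print(o['clock'],o['tcp_pos'],o['contact_force'].round(1))
cv2.imwrite('pics/f1.png',im); pickle.dump(p,open('f1.pkl','wb'))
b=np.vstack([(255*(im[40:300]/255.)**.7).astype(np.uint8)]); cv2.imwrite('pics/f1b.png',cv2.resize(b,None,fx=1.4,fy=1.4,interpolation=cv2.INTER_CUBIC))
```

```text
19.45 [0.50175561 0.22535366 0.40341868] [-0.2 -0.3  0.2]
```

View pics/f1b.png

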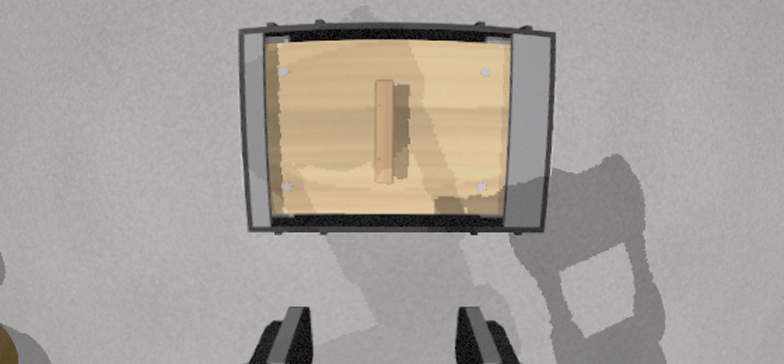

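The deck sits flat and square under both lips, with the batten at (384,80)-(384,183) in the crop. Last numeric checks: batten position in the crate frame and the bystanders against the start.

Run:
```python
from h import *
import pickle
p=pickle.load(open('f1.pkl','rb'))
w=plane(p,np.array([[384,80],[384,183]])/1.4+[0,40],.13,True);print((CR.inv().apply(w-CO)*1e3).round(1))
ims=[cv2.imread('pics/top0.png'),imaging.capture('top')[:,:,::-1]]
for im in ims:
    hsv=cv2.cvtColor(im.copy(),cv2.COLOR_BGR2HSV)
    n,l,st,ce=cv2.connectedComponentsWithStats(((hsv[...,1]>70)&(hsv[...,2]>60)).astype(np.uint8))
    for i in range(1,n):
        if st[i,4]>300: print(st[i],ce[i].round(1))
    print()
```

```text
[[ 39.1   3.3 130. ]
 [-39.7   3.1 130. ]]
[ 174  130   41   42 1275] [194.1 149.6]
[257 133  32  32 765] [272.6 148. ]
[ 289  222   89   68 4575] [333.3 255.3]
[430 262  34  31 749] [447.7 277.5]

[ 174  130   41   42 1274] [194.1 149.6]
[257 133  32  32 757] [272.7 147.8]
[ 108  200   88   70 4625] [152.4 233.4]
[433 262  31  31 741] [447.9 277.4]
```

```bash
python3 -c "
from cell import close_job
print(close_job())"
```

```text
the job is handed in; nothing more can be done
None
```

The deck is in the crate, lying flat on both ledges and home against the stop under the narrow lip. I've let go of it and handed the job in, using about 20 s of the 61 s on the robot's clock.

- **How it went:** I gripped the batten, tilted the deck 14° and fed one end under the wide lip until I felt the deep stop at about 9.5 N. Then I lowered the other end past the narrow lip with about 7 N at the deep stop and slid the deck back until I felt the home stop at about 8 N. I set it on the ledges with about 10 N more upward force on the tool than when the deck hung free, released it and moved the arm clear.
- **Deck position:** from the arm's position before release, the deck's origin was at crate y +3.4 mm, z 80.2 mm, with no tilt. The wrist picture after release puts the batten at y +3.2 mm, square to the crate, with both ends under the lips.
- **Cans and jar:** in the top view they are within 0.3 pixel of where they started, and the tool reads no force.
- **One disagreement:** my two-view measurement of the batten top gave 42–44 mm, not the stated 50 mm. I put this down to how I picked the edges. I used the stated height, and both the grasp and the final height agreed with it.

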